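Clear the loose-lidded canister off the hob

TASK

One of the two kitchen canisters has been left on the hob, with its lid loose: screw that stiff lid fully tight while the canister stands there (press down as you turn), then carry it to a free part of the slate board and set it down gently, upright, wholly on the board and clear of the canister already there. Leave that other canister where it is with its lid as loose as it is, for it is still in use, and do not shift the pot, the oil bottle or the mug.

Things in the scene. Friction and masses are not known exactly. Their poses are not given: they have to be found in the camera images.
- jar_a: Loose blue ceramic canister, upright cylinder 92 mm wide, 88 mm high, with a round screw lid (pale wood, black line) 62 mm wide, 92 to 122 mm above the underside: the only part narrow enough to grip. About 0.5 kg. Origin: centre of underside, z up; a white mark on its shoulder and side lies on +x. Starts on a hotplate of the hob or on the slate board.
- jar_b: Loose terracotta-coloured canister, upright cylinder 92 mm wide, 88 mm high, with a round screw lid (dark steel, white line) 62 mm wide, 92 to 122 mm above the underside: the only part narrow enough to grip. About 0.5 kg. Origin: centre of underside, z up; a white mark on its shoulder and side lies on +x. Starts on a hotplate of the hob or on the slate board.
- lid_a (a joint): The blue canister's screw lid (rad): 0 = fully tight, at a firm stop; grows as unscrewed (counter-clockwise from above) to 3.0; clockwise closes. Starts 1.7 to 2.7 loose. The lid neither lifts off nor sinks; It is stiff (0.17 N m): just turned, the canister turns along with it. Pressing down on it with 15 to 20 N while turning holds the canister still.
- lid_b (a joint): The terracotta canister's screw lid (rad): 0 = fully tight, at a firm stop; grows as unscrewed (counter-clockwise from above) to 3.0; clockwise closes. Starts 1.7 to 2.7 loose. The lid neither lifts off nor sinks; It is stiff (0.17 N m): just turned, the canister turns along with it. Pressing down on it with 15 to 20 N while turning holds the canister still.
- lid_a_mark (a point): Outer end of the black line on top of the blue canister's lid, 28 mm from its axis, 122 mm above the canister's underside; the line runs from the axis to the rim. It stands over the canister's white mark when the lid is tight.
- lid_b_mark (a point): Outer end of the white line on top of the terracotta canister's lid, 28 mm from its axis, 122 mm above the canister's underside; the line runs from the axis to the rim. It stands over the canister's white mark when the lid is tight.
- board_top (a point): Centre of the top of the dark slate board (fixed), a slab 180 mm (x) by 380 mm (y), its top 24 mm above the counter, flat and bare but for one canister standing anywhere along its length. Axes: x across, y along the board, z up.
- hotplate_near (a point): Centre of the flat top (24 mm above the counter) of the hob's hotplate nearer the robot. The hob (fixed) is dark steel, 500 mm by 290 mm, with two black cast-iron hotplates 200 mm square. Its axes: x from near to far plate, z up.
- hotplate_far (a point): The same for the hotplate farther from the robot, 220 mm from the near one.
- pot: White pot 170 mm across with glass lid, 118 mm high to the top of its wooden lid knob, two wooden side handles reaching 118 mm from the axis along its y; loose; stands on the hob's other hotplate. Origin: centre of its underside. Bystander.
- oil: Green glass oil bottle, 60 mm across, 170 mm high, loose, on the counter beyond the board. Origin: centre of its underside. Bystander.
- mug: Dark mug, 80 mm across, 85 mm high, loose, on the counter beyond the board. Origin: centre of its underside. Bystander.
There are look-alikes about, which are no part of the job. What is shaped like the jar_a but red is not meant.

How it is judged:
By the outcome, as a careful person would: the job done as asked, in the order asked, and still so for the second after the job is handed in, with the robot touching nothing.
It also fails if it takes over 64 s, if anything falls off the work surface, if the arm or the gripper's body presses on something with over 40 N, if the wrist force passes 120 N, or if a joint passes its speed limit or range.

ROBOT

A 7-joint arm with a two-finger parallel gripper is mounted at the origin on the work surface. World frame = base frame: x ahead of the robot, y to its left, z up, the work surface at z = 0. Lengths are in m, angles in degrees, forces in N, time in s.
With the tool pointing down it reaches from about 0.425 to 0.875 m from the base axis. Payload 4.7 kg.
Tool frame: the origin (TCP) lies midway between the tips of the shut fingers; the grasp point (between the pads) lies 19 mm behind it; z points along the fingers, y is the line along which they close (so a half turn about z gives the same grasp; the last joint's range is limited). The gripper opens to 87 mm and grips with 3 to 60 N. Pads are 19 mm wide; open, the fingers measure 117 mm over their backs; the gripper's body (75 mm by 190 mm) begins 51 mm behind the grasp point.
Start: joints at [72.084, 18.392, -4.016, 83.108, 1.295, 78.541, -3.26], TCP at [0.209, -0.616, 0.223] pointing down, gripper open.
Joint ranges: [-163.93, 163.93], [-17.29, 119.83], [-79.2, 71.16], [3.27, 140.29], [-89.18, 269.18], [5.43, 117.66], [-154.24, 154.24]. Speed limits (degrees/s): [147.25, 147.25, 180, 180, 180, 180, 180].

INTERFACE

Orientations are given as [roll, pitch, yaw] about the fixed x, y, z axes, in that order (R = Rz(yaw) Ry(pitch) Rx(roll)).
In Python, from cell import env gives the robot as it stands.
- The arm moves only by the tool step_arm, never from a script. Its argument "moves" is a list of rows, each an object with "dp": the shift along the tool's x, y, z in mm, a list of three; "dr": the turn, a rotation vector about the tool's x, y, z in rad, a list of three; "fingers": the closure, from 0 (fully open) to 1 (shut). In form: [{"dp": [dx, dy, dz], "dr": [ax, ay, az], "fingers": fingers}, ...]. A call has exactly 5 rows; each row shifts and turns the commanded pose from where the row before left it, along the tool's axes as they then stand; what a row does not reach is not made up. A row lasts 1/8 s, in which the tool goes at most 62.5 mm and 10.7 degrees, less where a joint would pass 70% of its speed; a pose out of reach is approached as far as the arm can. A call with a gripper value outside its range is refused whole. The fingers move at their own pace and stop on an object; "squeeze" is the grip in N (left out, the last holds). Time passes only in rows, so rows that do not move let the fingers close, or fill a call up. It gives the time, the measured TCP pose, the force, the opening and the grip force at its end, in the units of the state.
- env.get_obs(): the state, without advancing time (a new reading comes with each control period).
- env.read_camera(name): name is "side" or "top"; returns the picture (400x640x3 uint8, red, green, blue); there is no depth.
- env.camera_model(name): a dict with "fx", "fy", "cx", "cy" (pixels), "R" (3x3) and "t" (3): a world point X has camera coordinates R X + t. Camera axes: x right, y down, z forward; pixel columns grow to the right and rows downward; lengths in m; the calibration is good to about 2 mm. A picture is of the moment at which its call begins. camera_model takes no time and is no camera call.
- env.sign_off(): hands the job in; it is judged then, once.
The state is a dict: "time_s": time; "qpos": joint angles; "joint_velocities": joint speeds; "effort": joint torques, N m; "tool_pos": TCP position; "tool_rot": TCP orientation; "force": force on the tool from outside, world axes, zero at the start; "wrist_torque": the same for the moment, N m; "grip_width": finger opening in m; "grasp_force": force on a finger pad.
Only numpy, scipy, OpenCV 4.12 (cv2) and the standard library are available. Lean on these libraries where they do the work, as an engineer would, in place of code of your own. Each camera call takes 0.05 s, during which the arm holds its last target. There are 200 camera calls.

## Working session

There is one attempt and no reset: what is moved stays moved. The work goes in short steps, Python scripts to look and compute and a tool call to move; the robot and the scene stay as the last step left them, time stands still between calls to the robot, and variables do not carry over. Pictures are saved under pics/ and viewed, at most 10 in all, crops included, and the job is handed in when it is done.

Besides the shell and the picture viewer there is one more tool, called after ">>>" by a JSON object that holds its "method" and its "body", one argument or row to a line. step_arm: Moves the arm, as the interface text tells. Its arguments: {"type":"object","properties":{"moves":{"type":"array","items":{"type":"object","properties":{"dp":{"type":"array","items":{"type":"number"}},"dr":{"type":"array","items":{"type":"number"}},"fingers":{"type":"number"}}}},"squeeze":{"type":"number"}},"required":["moves"]}

```bash
mkdir -p pics
python3 - <<'E'
from cell import env
import cv2,numpy as np,pickle
o=env.get_obs();print(o['time_s'],o['tool_pos'],o['tool_rot'],o['grip_width'])
for n in('side','top'):
    p=env.read_camera(n);cv2.imwrite(f'pics/{n}0.png',p[:,:,::-1]);m=env.camera_model(n);print(n,m['fx'],m['cx'],m['cy'],-np.array(m['R']).T@m['t'],np.round(m['R'],3).tolist())
E
```

```text
0.0 [ 0.20843654 -0.61507339  0.22148338] [-1.79891148e+02  5.61715841e-03  1.87279477e+01] 0.08724702699716673
side 404.24432554164787 318.39838049399077 201.35004059126453 [0.05742618 0.39752747 0.76383634] [[-0.659, -0.752, 0.012], [-0.527, 0.449, -0.722], [0.538, -0.482, -0.692]]
top 447.42216398095263 316.6514734907166 195.86154198536556 [ 0.36620331 -0.03111617  1.02348433] [[0.001, -1.0, 0.006], [-0.981, -0.002, -0.195], [0.195, -0.006, -0.981]]
```

View pics/top0.png

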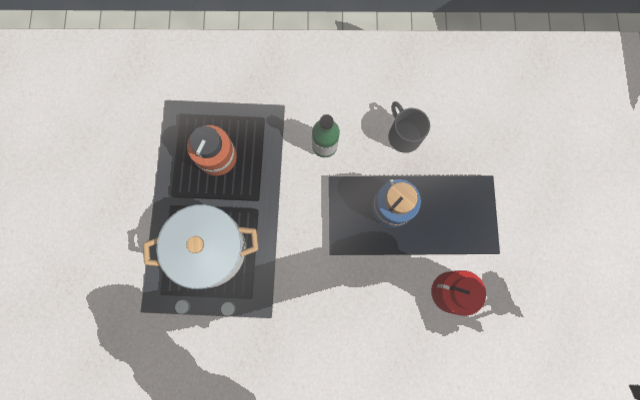

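View pics/side0.png

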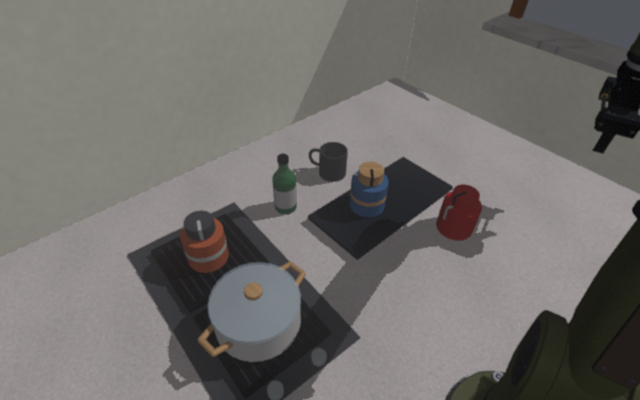

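```bash
cat > h.py <<'E'
from cell import env
import cv2,numpy as np
def ray(n,uv,z):
    m=env.camera_model(n);R=np.array(m['R']);t=np.array(m['t']).ravel();C=-R.T@t
    uv=np.atleast_2d(np.array(uv,float))
    d=np.c_[(uv[:,0]-m['cx'])/m['fx'],(uv[:,1]-m['cy'])/m['fy'],np.ones(len(uv))]@R
    return C+d*((z-C[2])/d[:,2])[:,None]
def proj(n,X):
    m=env.camera_model(n);c=np.atleast_2d(X)@np.array(m['R']).T+np.array(m['t']).ravel()
    return np.c_[c[:,0]/c[:,2]*m['fx']+m['cx'],c[:,1]/c[:,2]*m['fy']+m['cy']]
E
python3 - <<'E'
from h import *
np.set_printoptions(precision=4,suppress=True)
t=cv2.imread('pics/top0.png');s=cv2.imread('pics/side0.png')
a=cv2.resize(t[115:185,180:245],None,fx=8,fy=8,interpolation=cv2.INTER_CUBIC)
b=cv2.resize(s[200:280,170:240],None,fx=7,fy=7,interpolation=cv2.INTER_CUBIC)
cv2.imwrite('pics/a.png',a);cv2.imwrite('pics/b.png',b)
print('board',ray('top',[(329,176),(493,176),(499,254),(330,254)],.024))
print('blue lid',ray('top',[(403,197)],.146),'oil neck',ray('top',[(326,121)],.17),'mug',ray('top',[(411,123)],.085),'pot',ray('top',[(195,244)],.142))
print('red',ray('top',[(461,288)],.122),ray('top',[(207,143)],.146),ray('side',[(198,221)],.146))
E
```

```text
board [[ 0.6114 -0.0651  0.024 ]
 [ 0.6124 -0.4429  0.024 ]
 [ 0.4338 -0.4427  0.024 ]
 [ 0.4332 -0.0665  0.024 ]]
blue lid [[ 0.5386 -0.2088  0.146 ]] oil neck [[ 0.6894 -0.0545  0.17  ]] mug [[ 0.7175 -0.245   0.085 ]] pot [[0.4444 0.2027 0.142 ]]
red [[ 0.3602 -0.3218  0.122 ]] [[0.6502 0.1883 0.146 ]] [[0.6562 0.198  0.146 ]]
```

View pics/a.png

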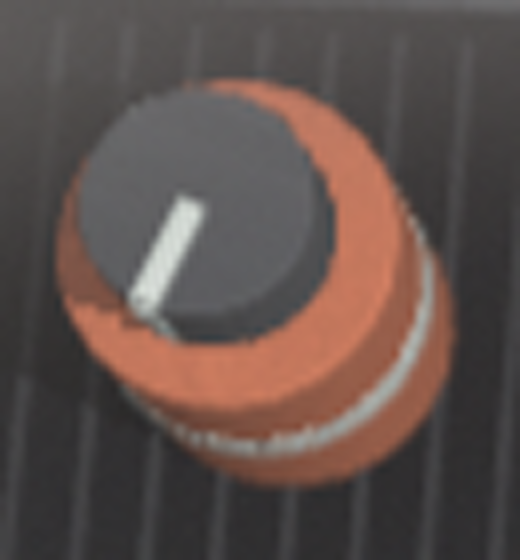

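View pics/b.png

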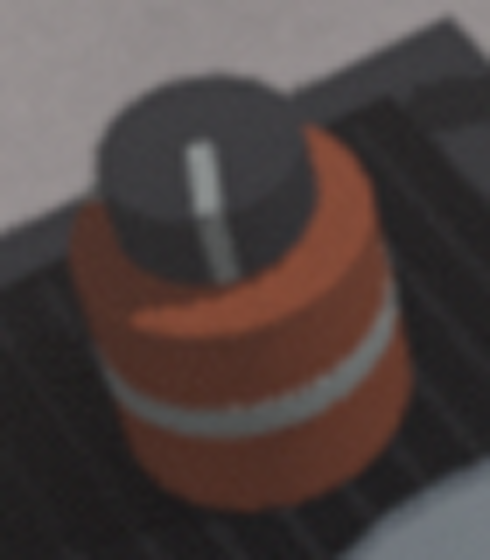

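Run:
```python
from h import *
np.set_printoptions(precision=4,suppress=True)
print(ray('top',[(204.1,140.0)],.146),ray('top',[(180+228/8-.44,115+246/8-.44)],.112),ray('side',[(199.3,220.3)],.146))
t=cv2.imread('pics/top0.png');s=cv2.imread('pics/side0.png')
# orange shoulder mask outline in top -> check; both views circle fits of predicted
for n,im,off in(('top',t,(180,115,245,185)),('side',s,(170,200,240,280))):
    h=cv2.cvtColor(im,cv2.COLOR_BGR2HSV);m=cv2.inRange(h,(0,90,50),(14,255,255));m[:off[1]]=0;m[off[3]:]=0;m[:,:off[0]]=0;m[:,off[2]:]=0
    k,l,st,c=cv2.connectedComponentsWithStats(m);i=1+np.argmax(st[1:,4]);print(n,st[i])
    # silhouette extent compare with predicted body
    for X in([.652,.195],[.657,.195],[.657,.19],[.652,.19]):
        a=np.linspace(0,6.283,200);P=np.r_[np.c_[X[0]+.046*np.cos(a),X[1]+.046*np.sin(a),0*a+.024],np.c_[X[0]+.046*np.cos(a),X[1]+.046*np.sin(a),0*a+.112]]
        p=proj(n,P);print(X,p.min(0),p.max(0)-p.min(0))
```

```text
[[0.6566 0.1945 0.146 ]] [[0.6561 0.1943 0.112 ]] [[0.6562 0.1949 0.146 ]]
top [187 125  46  45 755]
[0.652, 0.195] [185.8518 126.5255] [50.5619 51.4583]
[0.657, 0.195] [185.9889 124.3065] [50.5028 51.5573]
[0.657, 0.19] [188.3512 124.3139] [50.3016 51.5554]
[0.652, 0.19] [188.2164 126.5329] [50.3604 51.4564]
side [180 218  45  40 895]
[0.652, 0.195] [181.1659 216.9073] [49.4661 57.4832]
[0.657, 0.195] [180.0501 215.6837] [49.4131 57.3038]
[0.657, 0.19] [182.1947 214.6448] [49.1158 57.1442]
[0.652, 0.19] [183.3132 215.862 ] [49.1684 57.3226]
```

>>> {"method": "step_arm", "body": {
  "moves": [
    {"dp":[34,-31,-10],"dr":[0,0,0],"fingers":0},
    {"dp":[34,-31,-10],"dr":[0,0,0],"fingers":0},
    {"dp":[34,-31,-10],"dr":[0,0,0],"fingers":0},
    {"dp":[34,-31,-10],"dr":[0,0,0],"fingers":0},
    {"dp":[34,-31,-10],"dr":[0,0,0],"fingers":0}
  ],
  "squeeze": 55
}}

```text
time_s: 0.72
tool_pos: [0.3203, -0.4126, 0.2725]
tool_rot: [-180.0, 0.0, 18.7]
force: [0.6, 0.8, -0.6]
grip_width: 0.087
grasp_force: 0.0
```

>>> {"method": "step_arm", "body": {
  "moves": [
    {"dp":[34,-31,0],"dr":[0,0,0],"fingers":0},
    {"dp":[34,-31,0],"dr":[0,0,0],"fingers":0},
    {"dp":[34,-31,0],"dr":[0,0,0],"fingers":0},
    {"dp":[34,-31,0],"dr":[0,0,0],"fingers":0},
    {"dp":[34,-31,0],"dr":[0,0,0],"fingers":0}
  ]
}}

```text
time_s: 1.35
tool_pos: [0.4314, -0.2114, 0.2723]
tool_rot: [180.0, 0.0, 18.7]
force: [0.6, 0.5, -1.0]
grip_width: 0.0872
grasp_force: 0.0
```

>>> {"method": "step_arm", "body": {
  "moves": [
    {"dp":[34,-31,0],"dr":[0,0,0],"fingers":0},
    {"dp":[34,-31,0],"dr":[0,0,0],"fingers":0},
    {"dp":[34,-31,0],"dr":[0,0,0],"fingers":0},
    {"dp":[34,-31,0],"dr":[0,0,0],"fingers":0},
    {"dp":[34,-31,0],"dr":[0,0,0],"fingers":0}
  ]
}}

```text
time_s: 1.98
tool_pos: [0.5427, -0.0103, 0.2722]
tool_rot: [180.0, 0.0, 18.7]
force: [0.9, -0.5, -0.4]
grip_width: 0.087
grasp_force: 0.0
```

>>> {"method": "step_arm", "body": {
  "moves": [
    {"dp":[34,-31,0],"dr":[0,0,0],"fingers":0},
    {"dp":[34,-31,0],"dr":[0,0,0],"fingers":0},
    {"dp":[34,-31,0],"dr":[0,0,0],"fingers":0},
    {"dp":[34,-31,0],"dr":[0,0,0],"fingers":0},
    {"dp":[34,-31,0],"dr":[0,0,0],"fingers":0}
  ]
}}

```text
time_s: 2.6
tool_pos: [0.6542, 0.1907, 0.2718]
tool_rot: [180.0, 0.1, 18.7]
force: [0.5, 0.2, -0.1]
grip_width: 0.0867
grasp_force: 0.0
```

```bash
python3 -c "
from cell import env
o=env.get_obs();print(o['time_s'],o['tool_pos'],o['tool_rot'],o['qpos'],o['force'])"
```

```text
2.6 [0.65420781 0.19070396 0.27181508] [1.79985839e+02 5.91039784e-02 1.86882902e+01] [  10.677664     26.82648273  -42.84166566   72.37778116   17.89190687
   87.46915817 -101.08001315] [ 0.54170215  0.23089996 -0.1202593 ]
```

>>> {"method": "step_arm", "body": {
  "moves": [
    {"dp":[0,0,0],"dr":[0,0,-0.18],"fingers":0},
    {"dp":[0,0,0],"dr":[0,0,-0.18],"fingers":0},
    {"dp":[0,0,0],"dr":[0,0,-0.18],"fingers":0},
    {"dp":[0,0,0],"dr":[0,0,-0.18],"fingers":0},
    {"dp":[0,0,0],"dr":[0,0,-0.18],"fingers":0}
  ]
}}

```text
time_s: 3.22
tool_pos: [0.6534, 0.1896, 0.2718]
tool_rot: [-180.0, 0.0, 70.6]
force: [-0.2, 0.5, -0.2]
grip_width: 0.0869
grasp_force: 0.0
```

>>> {"method": "step_arm", "body": {
  "moves": [
    {"dp":[0,0,0],"dr":[0,0,-0.18],"fingers":0},
    {"dp":[0,0,0],"dr":[0,0,-0.18],"fingers":0},
    {"dp":[0,0,0],"dr":[0,0,-0.18],"fingers":0},
    {"dp":[0,0,0],"dr":[0,0,-0.18],"fingers":0},
    {"dp":[0,0,0],"dr":[0,0,-0.18],"fingers":0}
  ]
}}

```text
time_s: 3.85
tool_pos: [0.6535, 0.1896, 0.2719]
tool_rot: [-179.9, -0.0, 122.2]
force: [-1.0, 0.4, -0.6]
grip_width: 0.0871
grasp_force: 0.0
```

>>> {"method": "step_arm", "body": {
  "moves": [
    {"dp":[0,0,0],"dr":[0,0,-0.18],"fingers":0},
    {"dp":[0,0,0],"dr":[0,0,-0.18],"fingers":0},
    {"dp":[0,0,0],"dr":[0,0,-0.18],"fingers":0},
    {"dp":[0,0,0],"dr":[0,0,-0.18],"fingers":0},
    {"dp":[0,0,0],"dr":[0,0,-0.18],"fingers":0}
  ]
}}

```text
time_s: 4.47
tool_pos: [0.6535, 0.1895, 0.2719]
tool_rot: [-180.0, -0.0, 173.8]
force: [-0.3, 0.7, 0.2]
grip_width: 0.0869
grasp_force: 0.0
```

```bash
python3 -c "
from cell import env
o=env.get_obs();print(o['time_s'],o['tool_pos'],o['tool_rot'],o['qpos'],o['force'])"
```

```text
4.475 [0.65351848 0.18951731 0.27186725] [-1.79961712e+02 -4.80986200e-02  1.73751804e+02] [ 24.37249451  37.88445482 -71.12674341  72.02904292  35.5776877
  93.18882839  43.77912204] [-0.34023988  0.74481703  0.20874857]
```

>>> {"method": "step_arm", "body": {
  "moves": [
    {"dp":[-2,5,20],"dr":[0,0,0],"fingers":0},
    {"dp":[0,0,40],"dr":[0,0,0],"fingers":0},
    {"dp":[0,0,35],"dr":[0,0,0],"fingers":0},
    {"dp":[0,0,25],"dr":[0,0,0],"fingers":0},
    {"dp":[0,0,10],"dr":[0,0,0],"fingers":0}
  ]
}}

```text
time_s: 5.1
tool_pos: [0.6549, 0.1939, 0.1392]
tool_rot: [-179.9, -0.2, 173.3]
force: [-0.0, -1.2, 0.9]
grip_width: 0.0869
grasp_force: 0.0
```

Run:
```python
from h import *
o=env.get_obs();print(o['time_s'],o['tool_pos'],o['tool_rot'],o['qpos'],o['force'])
t=env.read_camera('top')[:,:,::-1];s=env.read_camera('side')[:,:,::-1]
a=cv2.resize(t[90:200,150:270],(400,367));b=cv2.resize(s[130:290,130:290],(400,400))
b=b[:367];cv2.imwrite('pics/c.png',np.hstack([a,b]))
```

```text
5.1 [0.65490957 0.19393012 0.13916028] [-179.88476898   -0.20564317  173.28641873] [ 24.6214826   42.78959447 -67.69048104  81.95244068  39.40269899
  81.44295524  39.96556363] [-0.00117088 -1.15085902  0.88711315]
```

View pics/c.png

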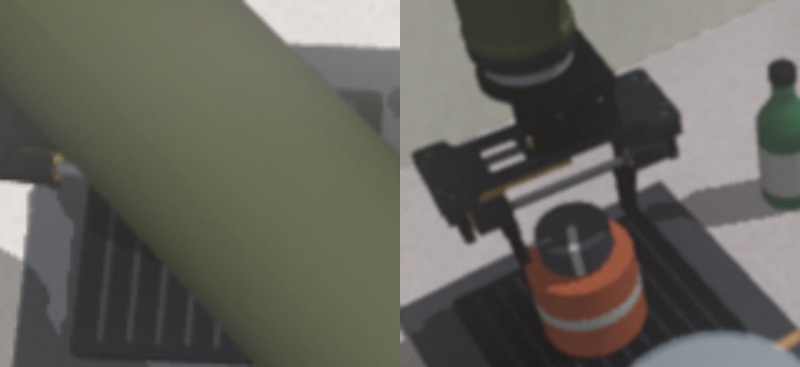

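The side view shows the open fingers on either side of the lid (lid at about (575,240) in the composite), well centred, so I'll go down and close.

>>> {"method": "step_arm", "body": {
  "moves": [
    {"dp":[-1,0,12],"dr":[0,0,0],"fingers":0},
    {"dp":[0,0,8],"dr":[0,0,0],"fingers":0},
    {"dp":[0,0,0],"dr":[0,0,0],"fingers":0},
    {"dp":[0,0,0],"dr":[0,0,0],"fingers":0},
    {"dp":[0,0,0],"dr":[0,0,0],"fingers":0}
  ]
}}

```text
time_s: 5.82
tool_pos: [0.6574, 0.1946, 0.123]
tool_rot: [180.0, 0.0, 173.4]
force: [-1.1, 0.2, 0.2]
grip_width: 0.0871
grasp_force: 0.0
```

>>> {"method": "step_arm", "body": {
  "moves": [
    {"dp":[0,0,0],"dr":[0,0,0],"fingers":1},
    {"dp":[0,0,0],"dr":[0,0,0],"fingers":1},
    {"dp":[0,0,0],"dr":[0,0,0],"fingers":1},
    {"dp":[0,0,0],"dr":[0,0,0],"fingers":1},
    {"dp":[0,0,0],"dr":[0,0,0],"fingers":1}
  ],
  "squeeze": 50
}}

```text
time_s: 6.45
tool_pos: [0.6572, 0.1954, 0.1228]
tool_rot: [179.9, 0.0, 173.5]
force: [0.1, 2.5, 1.4]
grip_width: 0.0614
grasp_force: 50.0
```

>>> {"method": "step_arm", "body": {
  "moves": [
    {"dp":[0,0,0],"dr":[0,0,0],"fingers":0.3},
    {"dp":[0,0,0],"dr":[0,0,0],"fingers":0.2},
    {"dp":[0,0,3],"dr":[0,0,0],"fingers":0.2},
    {"dp":[0,0,3],"dr":[0,0,0],"fingers":0.2},
    {"dp":[0,0,0],"dr":[0,0,0],"fingers":0.2}
  ]
}}

```text
time_s: 7.08
tool_pos: [0.6569, 0.1938, 0.1158]
tool_rot: [-179.9, -0.0, 173.4]
force: [-0.6, 0.6, 0.4]
grip_width: 0.0696
grasp_force: 0.0
```

>>> {"method": "step_arm", "body": {
  "moves": [
    {"dp":[0,0,0],"dr":[0,0,0],"fingers":1},
    {"dp":[0,0,0],"dr":[0,0,0],"fingers":1},
    {"dp":[0,0,0],"dr":[0,0,0],"fingers":1},
    {"dp":[0,0,0],"dr":[0,0,0],"fingers":1},
    {"dp":[0,0,2],"dr":[0,0,0],"fingers":1}
  ],
  "squeeze": 50
}}

```text
time_s: 7.7
tool_pos: [0.6574, 0.1958, 0.1164]
tool_rot: [179.9, 0.1, 173.5]
force: [-1.6, 3.2, 11.2]
grip_width: 0.0611
grasp_force: 50.0
```

>>> {"method": "step_arm", "body": {
  "moves": [
    {"dp":[0,0,1],"dr":[0,0,0],"fingers":1},
    {"dp":[0,0,0],"dr":[0,0,0],"fingers":1},
    {"dp":[0,0,0],"dr":[0,0,0.05],"fingers":1},
    {"dp":[0,0,0],"dr":[0,0,0.1],"fingers":1},
    {"dp":[0,0,0],"dr":[0,0,0.1],"fingers":1}
  ]
}}

```text
time_s: 8.32
tool_pos: [0.6595, 0.1938, 0.1164]
tool_rot: [179.9, 0.3, 158.9]
force: [1.9, 0.1, 10.5]
grip_width: 0.0608
grasp_force: 50.0
```

```bash
python3 -c "
from cell import env
o=env.get_obs();print(o['time_s'],o['tool_rot'],o['qpos'],o['force'],o['wrist_torque'])"
```

```text
8.325 [179.94377672   0.31268435 158.86516635] [ 23.34933375  42.35427622 -64.32793519  83.17760263  38.57689027
  78.15701351  26.1332873 ] [ 1.94052825  0.11826699 10.48863568] [-0.33179666 -0.3610384   0.17714207]
```

>>> {"method": "step_arm", "body": {
  "moves": [
    {"dp":[0,0,2],"dr":[0,0,0],"fingers":1},
    {"dp":[0,0,1],"dr":[0,0,0],"fingers":1},
    {"dp":[0,0,0],"dr":[0,0,0],"fingers":1},
    {"dp":[0,0,0],"dr":[0,0,0],"fingers":1},
    {"dp":[0,0,0],"dr":[0,0,0],"fingers":1}
  ]
}}

```text
time_s: 8.95
tool_pos: [0.6596, 0.1937, 0.1163]
tool_rot: [180.0, 0.4, 159.0]
force: [-1.9, -1.7, 21.1]
grip_width: 0.061
grasp_force: 50.0
```

```bash
python3 -c "
from cell import env
o=env.get_obs();print(o['time_s'],o['tool_rot'],o['qpos'],o['force'],o['wrist_torque'])"
```

```text
8.95 [179.96319157   0.374867   158.97348717] [ 23.3600846   42.36707785 -64.36442881  83.21474607  38.66934784
  78.1348439   26.18391913] [-1.92915049 -1.71478871 21.14399909] [-0.89831171  0.59185862 -0.14944629]
```

>>> {"method": "step_arm", "body": {
  "moves": [
    {"dp":[0,0,0],"dr":[0,0,0.1],"fingers":1},
    {"dp":[0,0,0],"dr":[0,0,0.1],"fingers":1},
    {"dp":[0,0,0],"dr":[0,0,0.1],"fingers":1},
    {"dp":[0,0,0],"dr":[0,0,0.1],"fingers":1},
    {"dp":[0,0,0],"dr":[0,0,0.1],"fingers":1}
  ]
}}

```text
time_s: 9.57
tool_pos: [0.6599, 0.1942, 0.1163]
tool_rot: [179.7, 0.3, 130.2]
force: [-0.9, -1.1, 20.5]
grip_width: 0.0611
grasp_force: 50.0
```

Run:
```python
from h import *
o=env.get_obs();print(o['time_s'],o['tool_rot'],o['qpos'],o['force'],o['wrist_torque'])
s=env.read_camera('side')[:,:,::-1]
cv2.imwrite('pics/d.png',cv2.resize(s[180:285,160:250],None,fx=5,fy=5))
```

```text
9.575 [179.72275685   0.31145161 130.2087305 ] [ 20.89270087  39.4657516  -59.12579575  83.28821013  34.45230988
  76.20836495  -0.21952585] [-0.85005432 -1.1337083  20.47468598] [-0.71220545  0.55221849  0.17437739]
```

View pics/d.png

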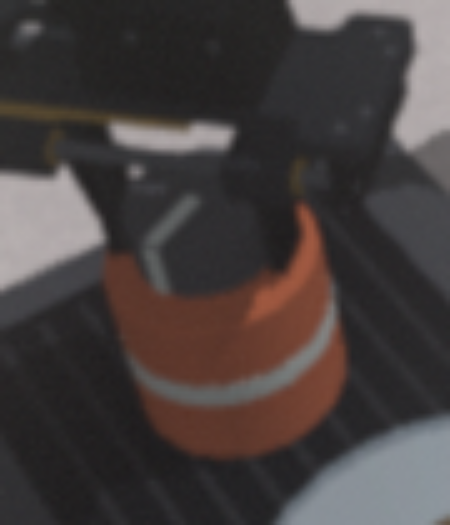

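The line on the lid (crop (175,220)) has turned clockwise with the gripper, and the canister's mark isn't visible. I'll carry on turning.

>>> {"method": "step_arm", "body": {
  "moves": [
    {"dp":[0,0,0],"dr":[0,0,0.12],"fingers":1},
    {"dp":[0,0,0],"dr":[0,0,0.12],"fingers":1},
    {"dp":[0,0,0],"dr":[0,0,0.12],"fingers":1},
    {"dp":[0,0,0],"dr":[0,0,0.12],"fingers":1},
    {"dp":[0,0,0],"dr":[0,0,0.12],"fingers":1}
  ]
}}

```text
time_s: 10.25
tool_pos: [0.6604, 0.1945, 0.1163]
tool_rot: [179.5, 0.0, 95.8]
force: [0.8, -1.9, 20.0]
grip_width: 0.0611
grasp_force: 50.0
```

```bash
python3 -c "
from cell import env
o=env.get_obs();print(o['time_s'],o['tool_rot'],o['qpos'],o['force'],o['wrist_torque'])"
```

```text
10.25 [1.79540260e+02 4.35775912e-02 9.57893188e+01] [ 17.46844974  36.40723304 -52.63759841  83.38550887  29.58015971
  74.26043283 -31.78593257] [ 0.75917544 -1.8827102  20.04856586] [-0.29717554  0.47691949  0.16675221]
```

>>> {"method": "step_arm", "body": {
  "moves": [
    {"dp":[0,0,0],"dr":[0,0,0.08],"fingers":1},
    {"dp":[0,0,0],"dr":[0,0,0.08],"fingers":1},
    {"dp":[0,0,0],"dr":[0,0,0.08],"fingers":1},
    {"dp":[0,0,0],"dr":[0,0,0.08],"fingers":1},
    {"dp":[0,0,0],"dr":[0,0,0.08],"fingers":1}
  ]
}}

```text
time_s: 10.88
tool_pos: [0.6608, 0.1946, 0.1164]
tool_rot: [179.5, -0.2, 72.9]
force: [1.5, -0.9, 19.1]
grip_width: 0.0614
grasp_force: 50.0
```

```bash
python3 -c "
from cell import env
o=env.get_obs();print(o['time_s'],o['tool_rot'],o['qpos'],o['force'],o['wrist_torque'])"
```

```text
10.875 [ 1.79520430e+02 -1.77854685e-01  7.29367069e+01] [ 14.9636387   34.63835508 -48.26968785  83.46456943  26.52787606
  73.17450545 -52.79328818] [ 1.52983074 -0.86893082 19.14600535] [-0.13833907  0.25945516  0.20761416]
```

>>> {"method": "step_arm", "body": {
  "moves": [
    {"dp":[0,0,0],"dr":[0,0,0.05],"fingers":1},
    {"dp":[0,0,0],"dr":[0,0,0.05],"fingers":1},
    {"dp":[0,0,0],"dr":[0,0,0.05],"fingers":1},
    {"dp":[0,0,0],"dr":[0,0,0.05],"fingers":1},
    {"dp":[0,0,0],"dr":[0,0,0.05],"fingers":1}
  ]
}}

```text
time_s: 11.5
tool_pos: [0.6611, 0.1945, 0.1164]
tool_rot: [179.6, -0.3, 58.7]
force: [1.2, -0.9, 17.3]
grip_width: 0.0612
grasp_force: 50.0
```

Run:
```python
from h import *
o=env.get_obs();print(o['time_s'],o['tool_rot'],o['qpos'],o['force'],o['wrist_torque'])
s=env.read_camera('side')[:,:,::-1]
t=env.read_camera('top')[:,:,::-1]
cv2.imwrite('pics/e.png',np.hstack([cv2.resize(s[180:285,160:250],None,fx=4,fy=4),cv2.resize(t[110:215,170:260],None,fx=4,fy=4)]))
```

```text
11.5 [179.56020197  -0.31611802  58.6639413 ] [ 13.32761777  33.65022827 -45.53844593  83.51846165  24.70791695
  72.57360399 -65.94444523] [ 1.23882957 -0.89446757 17.30715317] [-0.07793807  0.143734    0.171222  ]
```

View pics/e.png

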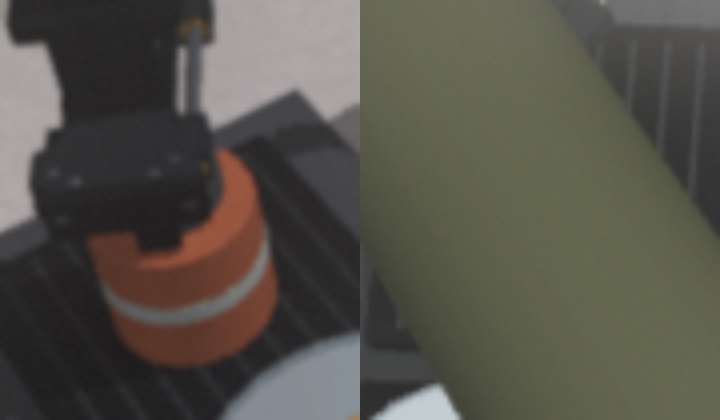

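No mark shows on the canister yet and the torque is still just the lid's 0.17 N m, so the stop hasn't been reached.

>>> {"method": "step_arm", "body": {
  "moves": [
    {"dp":[0,0,1],"dr":[0,0,0.05],"fingers":1},
    {"dp":[0,0,0],"dr":[0,0,0.05],"fingers":1},
    {"dp":[0,0,0],"dr":[0,0,0.05],"fingers":1},
    {"dp":[0,0,0],"dr":[0,0,0.05],"fingers":1},
    {"dp":[0,0,0],"dr":[0,0,0.05],"fingers":1}
  ]
}}

```text
time_s: 12.22
tool_pos: [0.6615, 0.1943, 0.1163]
tool_rot: [179.6, -0.5, 44.3]
force: [0.6, -2.4, 20.5]
grip_width: 0.0614
grasp_force: 50.0
```

```bash
python3 -c "
from cell import env
o=env.get_obs();print(o['time_s'],o['tool_rot'],o['qpos'],o['force'],o['wrist_torque'])"
```

```text
12.225 [179.60234954  -0.45046956  44.3191672 ] [ 11.63990112  32.73338131 -42.79599047  83.5899787   22.97427939
  72.00218324 -79.19901448] [ 0.63118575 -2.42512324 20.51708481] [-0.07597548  0.27091496  0.18279146]
```

>>> {"method": "step_arm", "body": {
  "moves": [
    {"dp":[0,0,0],"dr":[0,0,0.04],"fingers":1},
    {"dp":[0,0,0],"dr":[0,0,0.04],"fingers":1},
    {"dp":[0,0,0],"dr":[0,0,0.04],"fingers":1},
    {"dp":[0,0,0],"dr":[0,0,0.04],"fingers":1},
    {"dp":[0,0,0],"dr":[0,0,0.04],"fingers":1}
  ]
}}

```text
time_s: 12.85
tool_pos: [0.6602, 0.1944, 0.1163]
tool_rot: [179.7, -0.4, 32.9]
force: [-2.8, -2.4, 23.8]
grip_width: 0.0609
grasp_force: 50.0
```

```bash
python3 -c "
from cell import env
o=env.get_obs();print(o['time_s'],o['tool_rot'],o['qpos'],o['force'],o['wrist_torque'])"
```

```text
12.85 [179.74602143  -0.37823797  32.9395752 ] [ 10.25503305  32.03912351 -40.65574685  83.68897516  21.55855574
  71.75195245 -89.76210754] [-2.78630532 -2.44083287 23.84587053] [-0.15346595  0.95012237  0.36200626]
```

>>> {"method": "step_arm", "body": {
  "moves": [
    {"dp":[0,0,0],"dr":[0,0,0.03],"fingers":1},
    {"dp":[0,0,0],"dr":[0,0,0.03],"fingers":1},
    {"dp":[0,0,0],"dr":[0,0,0.03],"fingers":1},
    {"dp":[0,0,0],"dr":[0,0,0],"fingers":1},
    {"dp":[0,0,0],"dr":[0,0,0],"fingers":1}
  ]
}}

```text
time_s: 13.48
tool_pos: [0.66, 0.1949, 0.1163]
tool_rot: [179.8, -0.4, 27.8]
force: [-3.0, -2.2, 22.9]
grip_width: 0.0614
grasp_force: 50.0
```

```bash
python3 -c "
from cell import env
o=env.get_obs();print(o['time_s'],o['tool_pos'],o['tool_rot'],o['qpos'],o['force'],o['wrist_torque'])"
```

```text
13.475 [0.65998648 0.19491327 0.11625486] [179.82437264  -0.40816868  27.83370136] [  9.6250581   31.75494106 -39.70734019  83.72122675  20.92452331
  71.5801621  -94.50866734] [-3.02958981 -2.18861951 22.9480916 ] [0.01395285 0.98566752 0.12885223]
```

>>> {"method": "step_arm", "body": {
  "moves": [
    {"dp":[0,0,0],"dr":[0,0,0.04],"fingers":1},
    {"dp":[0,0,0],"dr":[0,0,0.04],"fingers":1},
    {"dp":[0,0,0],"dr":[0,0,0.04],"fingers":1},
    {"dp":[0,0,0],"dr":[0,0,0.04],"fingers":1},
    {"dp":[0,0,0],"dr":[0,0,0.04],"fingers":1}
  ]
}}

```text
time_s: 14.1
tool_pos: [0.6603, 0.1956, 0.1163]
tool_rot: [179.9, -0.5, 16.4]
force: [-1.2, -0.5, 20.7]
grip_width: 0.061
grasp_force: 50.0
```

```bash
python3 -c "
from cell import env
o=env.get_obs();print(o['time_s'],o['tool_pos'],o['tool_rot'],o['qpos'],o['force'],o['wrist_torque'])"
```

```text
14.1 [0.66033611 0.19557879 0.11629256] [179.93466396  -0.51413675  16.38292997] [   8.19441172   31.15360947  -37.56634711   83.77275345   19.61694845
   71.17108332 -105.17316634] [-1.2294752  -0.46076057 20.66387776] [0.19294126 0.6389474  0.35517799]
```

>>> {"method": "step_arm", "body": {
  "moves": [
    {"dp":[0,0,-4],"dr":[0,0,-0.02],"fingers":1},
    {"dp":[0,0,-4],"dr":[0,0,0],"fingers":1},
    {"dp":[0,0,-6],"dr":[0,0,0],"fingers":1},
    {"dp":[0,0,-10],"dr":[0,0,0],"fingers":1},
    {"dp":[0,0,-10],"dr":[0,0,0],"fingers":1}
  ]
}}

```text
time_s: 14.72
tool_pos: [0.6569, 0.1941, 0.1435]
tool_rot: [180.0, 0.1, 17.6]
force: [-0.4, 0.0, -4.7]
grip_width: 0.0612
grasp_force: 50.0
```

>>> {"method": "step_arm", "body": {
  "moves": [
    {"dp":[0,0,-20],"dr":[0,0,-0.08],"fingers":1},
    {"dp":[0,0,-25],"dr":[0,0,-0.12],"fingers":1},
    {"dp":[0,0,-25],"dr":[0,0,-0.14],"fingers":1},
    {"dp":[0,0,-25],"dr":[0,0,-0.14],"fingers":1},
    {"dp":[0,0,-25],"dr":[0,0,-0.14],"fingers":1}
  ]
}}

```text
time_s: 15.35
tool_pos: [0.6571, 0.1944, 0.2649]
tool_rot: [180.0, 0.0, 53.4]
force: [0.2, -0.0, -5.4]
grip_width: 0.0612
grasp_force: 50.0
```

>>> {"method": "step_arm", "body": {
  "moves": [
    {"dp":[0,0,-20],"dr":[0,0,-0.14],"fingers":1},
    {"dp":[0,0,-20],"dr":[0,0,-0.14],"fingers":1},
    {"dp":[0,0,0],"dr":[0,0,-0.14],"fingers":1},
    {"dp":[0,0,0],"dr":[0,0,-0.14],"fingers":1},
    {"dp":[0,0,0],"dr":[0,0,-0.14],"fingers":1}
  ]
}}

```text
time_s: 15.98
tool_pos: [0.6571, 0.1943, 0.304]
tool_rot: [180.0, 0.0, 93.5]
force: [0.2, 0.9, -4.9]
grip_width: 0.0612
grasp_force: 50.0
```

>>> {"method": "step_arm", "body": {
  "moves": [
    {"dp":[0,0,0],"dr":[0,0,-0.14],"fingers":1},
    {"dp":[0,0,0],"dr":[0,0,-0.14],"fingers":1},
    {"dp":[0,0,0],"dr":[0,0,-0.14],"fingers":1},
    {"dp":[0,0,0],"dr":[0,0,-0.14],"fingers":1},
    {"dp":[0,0,0],"dr":[0,0,-0.06],"fingers":1}
  ]
}}

```text
time_s: 16.6
tool_pos: [0.6572, 0.1942, 0.3039]
tool_rot: [-180.0, 0.0, 128.9]
force: [0.7, 0.8, -5.8]
grip_width: 0.0614
grasp_force: 50.0
```

Run:
```python
from h import *
o=env.get_obs();print(o['time_s'],o['tool_pos'],o['tool_rot'],o['qpos'],o['force'],o['wrist_torque'])
s=env.read_camera('side')[:,:,::-1]
p=proj('side',o['tool_pos'])[0].astype(int);print(p)
cv2.imwrite('pics/f.png',cv2.resize(s[max(p[1]-60,0):p[1]+90,max(p[0]-80,0):p[0]+80],None,fx=4,fy=4))
```

```text
16.6 [0.65717396 0.19416531 0.30390816] [-1.79989691e+02  1.47410109e-02  1.28860363e+02] [ 18.25700388  32.38230238 -59.78428321  68.14548094  27.64534367
  93.69065864   3.63429459] [ 0.71258385  0.78564059 -5.76207946] [ 0.02565576 -0.17480755 -0.00816984]
[182 160]
```

View pics/f.png

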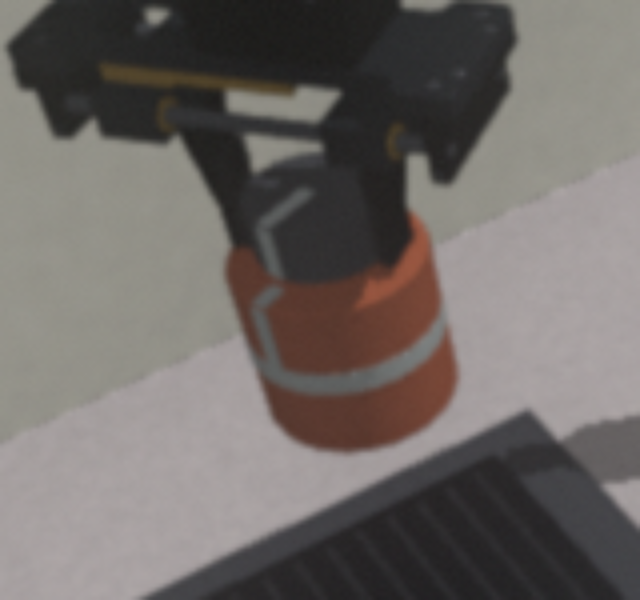

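The shoulder and side mark (crop (268,292)) lies right under the lid line (268,250), so the lid is at its stop. Next I'll carry it to the free right end of the board.

>>> {"method": "step_arm", "body": {
  "moves": [
    {"dp":[-12,-15,0],"dr":[0,0,0],"fingers":1},
    {"dp":[-24,-31,0],"dr":[0,0,0],"fingers":1},
    {"dp":[-24,-31,0],"dr":[0,0,0],"fingers":1},
    {"dp":[-24,-31,0],"dr":[0,0,0],"fingers":1},
    {"dp":[-24,-31,0],"dr":[0,0,0],"fingers":1}
  ]
}}

```text
time_s: 17.27
tool_pos: [0.6158, 0.0219, 0.304]
tool_rot: [-180.0, 0.1, 128.7]
force: [0.6, -0.3, -4.3]
grip_width: 0.061
grasp_force: 50.0
```

>>> {"method": "step_arm", "body": {
  "moves": [
    {"dp":[-24,-31,0],"dr":[0,0,0],"fingers":1},
    {"dp":[-24,-31,0],"dr":[0,0,0],"fingers":1},
    {"dp":[-24,-31,0],"dr":[0,0,0],"fingers":1},
    {"dp":[-24,-31,0],"dr":[0,0,0],"fingers":1},
    {"dp":[-24,-31,0],"dr":[0,0,0],"fingers":1}
  ]
}}

```text
time_s: 17.9
tool_pos: [0.5699, -0.1685, 0.3042]
tool_rot: [-180.0, 0.1, 128.7]
force: [1.4, -0.9, -4.7]
grip_width: 0.0613
grasp_force: 50.0
```

>>> {"method": "step_arm", "body": {
  "moves": [
    {"dp":[-24,-31,0],"dr":[0,0,0],"fingers":1},
    {"dp":[-24,-31,0],"dr":[0,0,0],"fingers":1},
    {"dp":[-24,-31,0],"dr":[0,0,0],"fingers":1},
    {"dp":[-24,-31,0],"dr":[0,0,0],"fingers":1},
    {"dp":[-24,-31,0],"dr":[0,0,0],"fingers":1}
  ]
}}

```text
time_s: 18.52
tool_pos: [0.5241, -0.3591, 0.3042]
tool_rot: [-180.0, 0.0, 128.7]
force: [0.5, -0.2, -4.3]
grip_width: 0.0615
grasp_force: 50.0
```

>>> {"method": "step_arm", "body": {
  "moves": [
    {"dp":[-11,-13,0],"dr":[0,0,0],"fingers":1},
    {"dp":[0,0,0],"dr":[0,0,0],"fingers":1},
    {"dp":[0,0,20],"dr":[0,0,0],"fingers":1},
    {"dp":[0,0,20],"dr":[0,0,0],"fingers":1},
    {"dp":[0,0,0],"dr":[0,0,0],"fingers":1}
  ]
}}

```text
time_s: 19.15
tool_pos: [0.5201, -0.3731, 0.2605]
tool_rot: [-179.9, -0.3, 128.8]
force: [-0.3, 0.5, -4.0]
grip_width: 0.0613
grasp_force: 50.0
```

Run:
```python
from h import *
o=env.get_obs();print(o['time_s'],o['tool_pos'],o['tool_rot'],o['qpos'],o['force'],o['wrist_torque'])
s=env.read_camera('side')[:,:,::-1]
t=env.read_camera('top')[:,:,::-1]
cv2.imwrite('pics/g.png',np.hstack([s[80:320,240:600],t[100:340,240:600]]))
# blue canister position from the first top picture: blue mask extent vs predicted
```

```text
19.15 [ 0.52013161 -0.37314591  0.260531  ] [-179.88605432   -0.26687391  128.82832302] [ 74.68419938  26.18873577 -57.57066985  79.57512624  21.87848009
  86.24970758  57.192275  ] [-0.34487136  0.54634621 -3.98781164] [ 0.01801891 -0.09640778 -0.00227086]
```

View pics/g.png

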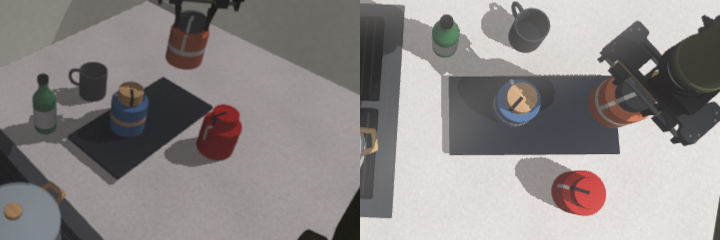

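The picture shows the terracotta jar hanging over the right end of the board. The blue and red jars, mug and bottle are untouched. Lowering now.

>>> {"method": "step_arm", "body": {
  "moves": [
    {"dp":[0,0,25],"dr":[0,0,0],"fingers":1},
    {"dp":[0,0,30],"dr":[0,0,0],"fingers":1},
    {"dp":[0,0,30],"dr":[0,0,0],"fingers":1},
    {"dp":[0,0,25],"dr":[0,0,0],"fingers":1},
    {"dp":[0,0,10],"dr":[0,0,0],"fingers":1}
  ]
}}

```text
time_s: 19.88
tool_pos: [0.521, -0.3745, 0.1426]
tool_rot: [-180.0, -0.1, 128.7]
force: [-1.0, 0.4, -4.7]
grip_width: 0.0607
grasp_force: 50.0
```

>>> {"method": "step_arm", "body": {
  "moves": [
    {"dp":[0,0,5],"dr":[0,0,0],"fingers":1},
    {"dp":[0,0,4],"dr":[0,0,0],"fingers":1},
    {"dp":[0,0,3],"dr":[0,0,0],"fingers":1},
    {"dp":[0,0,2],"dr":[0,0,0],"fingers":1},
    {"dp":[0,0,0],"dr":[0,0,0],"fingers":1}
  ]
}}

```text
time_s: 20.5
tool_pos: [0.5214, -0.3747, 0.1296]
tool_rot: [-180.0, 0.0, 128.7]
force: [0.0, -0.6, -5.1]
grip_width: 0.0614
grasp_force: 50.0
```

>>> {"method": "step_arm", "body": {
  "moves": [
    {"dp":[0,0,3],"dr":[0,0,0],"fingers":1},
    {"dp":[0,0,3],"dr":[0,0,0],"fingers":1},
    {"dp":[0,0,2],"dr":[0,0,0],"fingers":1},
    {"dp":[0,0,2],"dr":[0,0,0],"fingers":1},
    {"dp":[0,0,1],"dr":[0,0,0],"fingers":1}
  ]
}}

```text
time_s: 21.12
tool_pos: [0.5214, -0.3746, 0.1184]
tool_rot: [-180.0, -0.0, 128.7]
force: [0.6, 0.7, -5.1]
grip_width: 0.0617
grasp_force: 50.0
```

>>> {"method": "step_arm", "body": {
  "moves": [
    {"dp":[0,0,1],"dr":[0,0,0],"fingers":1},
    {"dp":[0,0,1],"dr":[0,0,0],"fingers":1},
    {"dp":[0,0,1],"dr":[0,0,0],"fingers":1},
    {"dp":[0,0,0],"dr":[0,0,0],"fingers":1},
    {"dp":[0,0,0],"dr":[0,0,0],"fingers":1}
  ]
}}

```text
time_s: 21.75
tool_pos: [0.5218, -0.3746, 0.1165]
tool_rot: [180.0, 0.0, 128.7]
force: [-2.0, 2.1, 3.9]
grip_width: 0.0614
grasp_force: 50.0
```

>>> {"method": "step_arm", "body": {
  "moves": [
    {"dp":[0,0,0],"dr":[0,0,0],"fingers":0.5},
    {"dp":[0,0,0],"dr":[0,0,0],"fingers":0.2},
    {"dp":[0,0,0],"dr":[0,0,0],"fingers":0},
    {"dp":[0,0,0],"dr":[0,0,0],"fingers":0},
    {"dp":[0,0,0],"dr":[0,0,0],"fingers":0}
  ],
  "squeeze": 10
}}

```text
time_s: 22.38
tool_pos: [0.5213, -0.3747, 0.1154]
tool_rot: [-180.0, 0.0, 128.7]
force: [0.2, -0.2, 0.3]
grip_width: 0.0857
grasp_force: 0.0
```

>>> {"method": "step_arm", "body": {
  "moves": [
    {"dp":[0,0,-10],"dr":[0,0,0],"fingers":0},
    {"dp":[0,0,-20],"dr":[0,0,0],"fingers":0},
    {"dp":[0,0,-30],"dr":[0,0,0],"fingers":0},
    {"dp":[0,0,-30],"dr":[0,0,0],"fingers":0},
    {"dp":[0,0,-30],"dr":[0,0,0],"fingers":0}
  ]
}}

```text
time_s: 23.0
tool_pos: [0.5218, -0.3746, 0.2384]
tool_rot: [180.0, 0.1, 128.8]
force: [0.5, -0.3, 0.1]
grip_width: 0.0868
grasp_force: 0.0
```

>>> {"method": "step_arm", "body": {
  "moves": [
    {"dp":[-30,-30,-10],"dr":[0,0,0],"fingers":0},
    {"dp":[-30,-30,0],"dr":[0,0,0],"fingers":0},
    {"dp":[-30,-30,0],"dr":[0,0,0],"fingers":0},
    {"dp":[-30,-30,0],"dr":[0,0,0],"fingers":0},
    {"dp":[-30,-30,0],"dr":[0,0,0],"fingers":0}
  ]
}}

```text
time_s: 23.62
tool_pos: [0.4981, -0.5871, 0.2477]
tool_rot: [180.0, 0.1, 128.7]
force: [0.5, 0.2, 1.4]
grip_width: 0.0867
grasp_force: 0.0
```

Run:
```python
from h import *
o=env.get_obs();print(o['time_s'],o['tool_pos'],o['qpos'],o['force'])
s=env.read_camera('side')[:,:,::-1]
t=env.read_camera('top')[:,:,::-1]
cv2.imwrite('pics/h.png',np.hstack([cv2.resize(s[130:270,330:470],None,fx=2.8,fy=2.8),cv2.resize(t[150:290,370:510],None,fx=2.8,fy=2.8)]))
# bystanders shift: compare with first pictures
for n,im in(('top',t),('side',s)):
    a=cv2.imread(f'pics/{n}0.png')
    for nm,lo,hi in(('blue',(100,100,40),(120,255,255)),('green',(50,60,20),(90,255,255)),('red',(175,150,60),(180,255,255))):
        print(n,nm,[np.round(np.argwhere(cv2.inRange(cv2.cvtColor(np.ascontiguousarray(q),cv2.COLOR_BGR2HSV),lo,hi)).mean(0),1) for q in(a,im)])
```

```text
23.625 [ 0.49808741 -0.58705917  0.24767587] [ 73.71566249  41.28652924 -50.41192411  58.07970488  30.59619398
  92.19394249  71.5335637 ] [0.46954415 0.15436595 1.37211914]
top blue [array([216. , 406.5]), array([214.9, 405.8])]
top green [array([136.2, 329.7]), array([136.4, 328.7])]
top red [array([nan, nan]), array([nan, nan])]
side blue [array([197.8, 374.8]), array([197.9, 372.4])]
side green [array([179.9, 287.4]), array([183.4, 286.2])]
side red [array([217.8, 459.5]), array([212.2, 462.7])]<stdin>:10: RuntimeWarning: Mean of empty slice.
  ret = um.true_divide(
```

View pics/h.png

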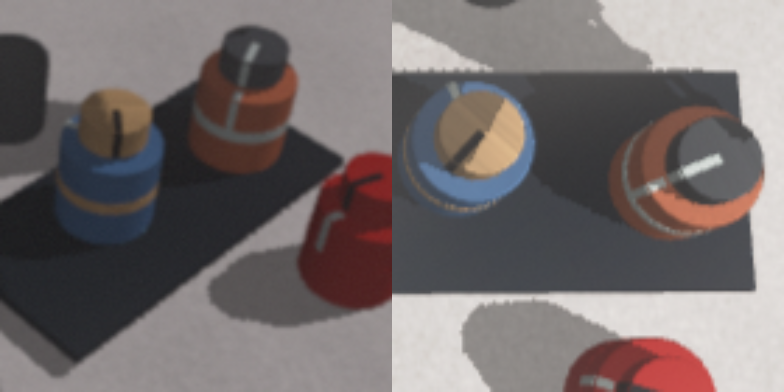

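The picture shows the terracotta jar upright on the board, its lid line (710,165) in line with its mark (640,195), clear of the blue jar and inside the edge.

```bash
python3 -c "
from cell import env
print(env.sign_off())"
```

```text
the job is handed in; nothing more can be done
None
```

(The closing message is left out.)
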